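# Hang up the wire basket by its bail

### The job

Clear the blood-bank counter: take the small wire basket that has the swing bail, raise its flat-lying bail upright while the basket still stands on the counter, then carry the basket by the bail and hang it on the double hook of the stand, the bail lying over both prongs. Let go once it hangs still, and leave the other small wire basket, the one without a bail, where it is.

Things in the scene. Friction and masses are not known exactly. Their poses are not given: they have to be found in the camera images.
- basket: Loose steel wire basket, 90 (x) x 110 (y) x 75 mm high, 0.5 kg. Origin: centre of underside, z up. Its swing bail, a U of 6 mm wire 120 mm wide, pivots freely on the line x = 0, z = 70 mm along the basket's y. At the start it lies level on a stop, out to the basket's -x, its bar 95 mm from the pivot (50 mm clear of the wall). It swings up and over, 180 degrees; falls back if let go early.
- bail_grip (a point): Centre of the bail's cross bar, which runs along the basket's y, in a black plastic sleeve 10 mm thick, 36 mm long, that turns freely on the wire; bare 6 mm wire goes on to 50 mm either side. In the basket's frame at (-95, 0, 70) mm when flat, (0, 0, 165) mm upright. Axes: the basket's while flat; they turn with the bail.
- hook_seat (a point): Where the bar's centre rests on the fixed stand's double hook, 217 mm up. z up. Two 8 mm prongs at y = +-36 mm, open between, point to -x; flat for x = -20..20 mm; tips at x = -35 rise to 22 mm above this point; behind they slope up as high to x = 40, then level to a post at x = 95 (24 mm above). Bail arms pass outside the prongs: bring the bar in over the tips from -x along x, then lower it.
- plain_basket: The other loose wire basket, the same in size and make (90 by 110 by 75 mm) but without a bail: leave it. Origin: centre of its underside; z up.

How it is judged:
On the way, in this order (a step that is already met when the one before it is completed fails the run):
1. the bail stands upright (within about 20 degrees) while the basket still stands on the counter (z of bail_grip in the frame of basket above 0.155 m and x of bail_grip in the frame of basket between -0.035 and 0.035 m and height (world z) of basket below 0.015 m and angle between basket's own z axis and vertical below 0.2 rad), for 0.1 s.
2. the basket is lifted clear of the counter, hanging from its bail (height (world z) of basket above 0.03 m and z of bail_grip in the frame of basket above 0.14 m), for 0.2 s.
At the end, for the whole second after the job is handed in: The bail's bar rests in both prongs of the hook (within 30 mm along the prongs, 20 mm across them, 12 mm too low or 15 mm too high, and 11 degrees in direction), the basket hangs upright within 11 degrees, its underside over 30 mm above the counter, and at rest (x of bail_grip in the frame of hook_seat between -0.03 and 0.03 m and y of bail_grip in the frame of hook_seat between -0.02 and 0.02 m and z of bail_grip in the frame of hook_seat between -0.012 and 0.015 m and angle between the y axis of hook_seat and the y axis of bail_grip, either way round below 0.2 rad and angle between basket's own z axis and vertical below 0.2 rad and height (world z) of basket above 0.03 m and linear speed of basket below 0.05 m/s); the robot touches nothing.
It fails at once if the basket without a bail is moved more than 30 mm (distance of plain_basket from where it was at the start of the episode above 0.03 m).
It fails at once if the basket is tipped over by more than 45 degrees (angle between basket's own z axis and vertical above 0.785 rad).
It also fails if it takes over 64 s, if anything falls off the work surface, if the arm or the gripper's body presses on something with over 40 N, if the wrist force passes 120 N, or if a joint passes its speed limit or range.

### The arm

A 6-joint arm with a two-finger parallel gripper is mounted at the origin on the work surface. World frame = base frame: x ahead of the robot, y to its left, z up, the work surface at z = 0. Lengths are in m, angles in rad, forces in N, time in s.
With the tool pointing down it reaches from about 0.425 to 0.95 m from the base axis. Payload 3.5 kg.
Tool frame: the origin (TCP) lies on the centre line of the jaws, within the pads' length; the fingertips stand 17 mm ahead of it and the grasp point (between the pads) lies 2 mm behind it; z points along the fingers, y is the line along which they close (so a half turn about z gives the same grasp; the last joint's range is limited). The gripper opens to 85 mm and grips with 20 to 120 N. Pads are 22 mm wide; open, the fingers measure 114 mm over their backs; the gripper's body (76 mm by 85 mm) begins 54 mm behind the grasp point. The pads swing forward as they close: fully open they stand 13 mm farther back than shut.
Start: joints at [1.175, 0.286, 1.577, -0, 1.279, -0.15], TCP at [0.164, 0.655, 0.248] pointing down, gripper open.
Joint ranges: [-2.77, 2.77], [-0.9, 2.22], [0.21, 2.48], [-1.53, 4.67], [0.24, 2.81], [-2.84, 2.84]. Speed limits (rad/s): [2.79, 2.79, 3.14, 3.14, 3.14, 3.14].

### API

Orientations are given as a unit quaternion [x, y, z, w].
In Python, from plant import ctrl gives the robot as it stands. The module is installed in compiled form; this text tells all that it offers.
- The arm moves only by the tool drive_tool, never from a script. Its argument "moves" is a list of rows, each a list of 3 entries, a list of its own where there are three numbers: the turn, a rotation vector about the tool's x, y, z in rad, then the shift along the tool's x, y, z in m, then the finger opening in m, from 0 to 0.0854. A call has 1 to 5 rows; each row shifts and turns the commanded pose from where the row before left it, along the tool's axes as they then stand; what a row does not reach is not made up. A row lasts 1/8 s, in which the tool goes at most 62.5 mm and 10.7 degrees, less where a joint would pass 70% of its speed; a pose out of reach is approached as far as the arm can. A call with a gripper value outside its range is refused whole. The fingers move at their own pace and stop on an object; "grip_force" is the grip in N (left out, the last holds). Time passes only in rows, so rows that do not move let the fingers close. It gives the time, the measured TCP pose, the force, the opening and the grip force at its end, in the units of the state.
- ctrl.get_state(): the state, without advancing time (a new reading comes with each control period).
- ctrl.read_camera(name): name is "side" or "top" or "wrist"; returns a dict with "image" (420x560x3 uint8, red, green, blue), "fx", "fy", "cx", "cy" (pixels), "R" (3x3) and "t" (3): a world point X has camera coordinates R X + t. Camera axes: x right, y down, z forward; pixel columns grow to the right and rows downward; lengths in m; the calibration is good to about 2 mm. A picture is of the moment at which its call begins. There is no depth.
- ctrl.sign_off(): hands the job in; it is judged then, once.
The state is a dict: "time": time; "qpos": joint angles; "dq": joint speeds; "joint_efforts": joint torques, N m; "eef_pos": TCP position; "tcp_rot": TCP orientation; "contact_force": force on the tool from outside, world axes, zero at the start; "wrist_torque": the same for the moment, N m; "opening": opening from 0.0 (shut) to 1.0 (fully open); "finger_force": force on a finger pad.
Only numpy, scipy, OpenCV 4.12 (cv2) and the standard library are available. Lean on these libraries where they do the work, as an engineer would, in place of code of your own. Each camera call takes 0.05 s, during which the arm holds its last target. There are 200 camera calls.

## Working session

There is one attempt and no reset: what is moved stays moved. The work goes in short steps, Python scripts to look and compute and a tool call to move; the robot and the scene stay as the last step left them, time stands still between calls to the robot, and variables do not carry over. Pictures are saved under pics/ and viewed, at most 10 in all, crops included, and the job is handed in when it is done.

Besides the shell and the picture viewer there is one more tool, called after "Request:" as a command line: name --argument value ..., lists and objects as JSON in quotes. drive_tool: Moves the arm, as the interface text tells. Its arguments: {"type":"object","properties":{"moves":{"type":"array","items":{"type":"array"}},"grip_force":{"type":"number"}},"required":["moves"]}

```bash
mkdir -p pics; python3 - <<'E'
from plant import ctrl
import cv2,numpy as np,pickle
d={}
for n in("side","top","wrist"):
    c=ctrl.read_camera(n);d[n]=c
    cv2.imwrite(f"pics/{n}0.png",c["image"][:,:,::-1])
    R=np.array(c["R"]);print(n,c["fx"],c["cx"],c["cy"],"pos",(-R.T@c["t"]).round(3),R.round(3).tolist())
pickle.dump(d,open("c0.pkl","wb"))
s=ctrl.get_state();print(s)
E
```

```text
side 423.9798336694952 278.7548517034645 207.05911548973202 pos [ 0.014 -0.518  0.582] [[0.71, -0.704, 0.024], [-0.33, -0.362, -0.872], [0.623, 0.611, -0.489]]
top 519.3983351645201 275.2429455669526 207.50451723891084 pos [0.408 0.005 1.23 ] [[-0.019, -1.0, 0.013], [-0.992, 0.017, -0.126], [0.126, -0.015, -0.992]]
wrist 348.8297693576536 278.89163420450916 211.73695345912628 pos [0.089 0.674 0.372] [[0.243, 0.97, -0.002], [0.925, -0.231, 0.301], [0.291, -0.075, -0.954]]
{'time': 0.15, 'qpos': array([ 1.17504603e+00,  2.87009366e-01,  1.57780190e+00, -1.01115472e-05,
        1.27861874e+00, -1.50018064e-01]), 'dq': array([-0.00251605, -0.0040862 , -0.00572816, -0.00249046,  0.00121019,
        0.00160347]), 'joint_efforts': array([ 4.92014442e-04, -4.06604755e+01, -2.93139374e+01, -1.29677824e-04,
        3.95776398e-03,  9.31578910e-06]), 'eef_pos': array([0.16400782, 0.65428953, 0.24725446]), 'tcp_rot': array([ 1.22555717e-01,  9.92461209e-01, -8.85987122e-04, -2.42931282e-04]), 'contact_force': array([-0.10509568,  1.25215102, -0.450638  ]), 'wrist_torque': array([ 0.00936632,  0.00161565, -0.02432458]), 'finger_force': 0.0, 'opening': 1.0031672140088324}
```

View pics/top0.png

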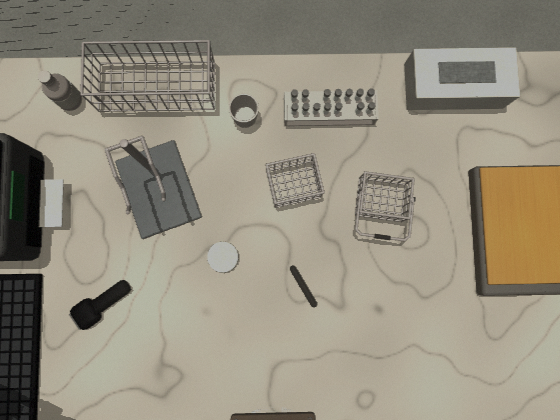

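View pics/side0.png

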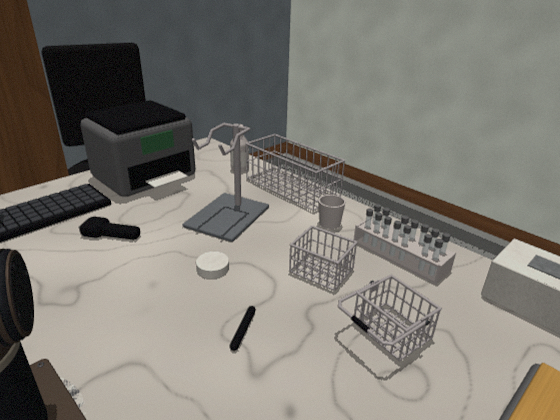

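Top: the bail basket is at about (387,195) with its sleeve at (382,237), the plain basket is at (295,180), and the hook stand is on the left at about (155,185). I'll zoom in on the stand and the basket.

```bash
python3 - <<'E'
import cv2,numpy as np,pickle
d=pickle.load(open("c0.pkl","rb"))
t=d["top"]["image"];s=d["side"]["image"]
f=lambda im,x,y,w,h:cv2.resize(im[y:y+h,x:x+w],(400,300),interpolation=cv2.INTER_CUBIC)
a=np.vstack([np.hstack([f(t,90,120,140,105+15-15),f(t,320,155,120,90)]),np.hstack([f(s,170,115,120,90),f(s,320,260,140,105)])])
cv2.imwrite("pics/crop0.png",a[:,:,::-1])
E
```

```text
(no output)
```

View pics/crop0.png

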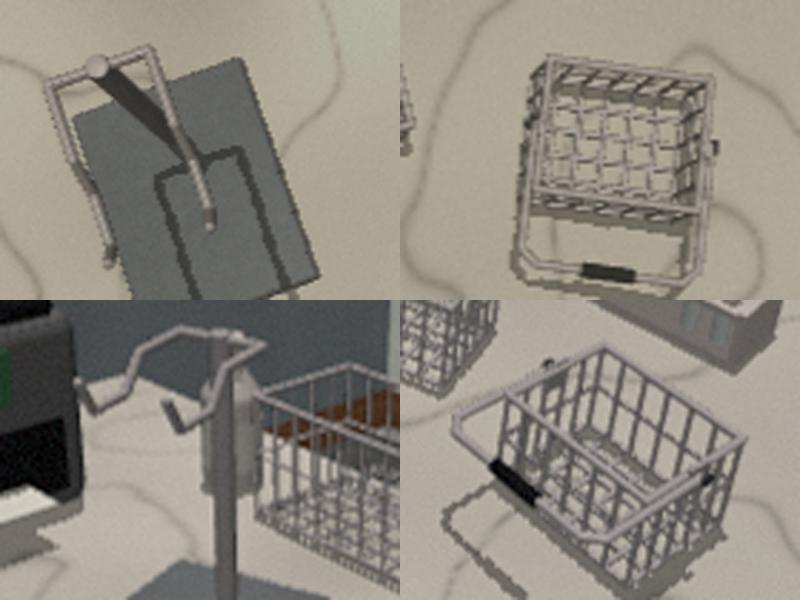

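The crop shows the prong tips at about (128,212) and (163,199) in the top view, and the sleeve at about (382,237). Next I'll cast rays onto the known heights and check against the sizes given.

```bash
cat > h.py <<'E'
import cv2,numpy as np
def ray(c,p):
    R=np.array(c["R"]);o=-R.T@np.array(c["t"])
    return o,R.T@np.array([(p[0]-c["cx"])/c["fx"],(p[1]-c["cy"])/c["fy"],1])
def plane(c,p,z):
    o,d=ray(c,p);return o+d*(z-o[2])/d[2]
def tri(c1,p1,c2,p2):
    o1,d1=ray(c1,p1);o2,d2=ray(c2,p2)
    k=np.linalg.lstsq(np.c_[d1,-d2],o2-o1,rcond=None)[0]
    a,b=o1+k[0]*d1,o2+k[1]*d2;return (a+b)/2,np.linalg.norm(a-b)
def sleeve(c,box):   # dark blob centre in box x0,y0,x1,y1 ; returns centre & direction
    x0,y0,x1,y1=box;m=(c["image"][y0:y1,x0:x1].max(2)<60).astype(np.uint8)
    n,l,st,ce=cv2.connectedComponentsWithStats(m);i=1+np.argmax(st[1:,4])
    return ce[i]+[x0,y0],st[i]
E
python3 - <<'E'
from h import *;import pickle
d=pickle.load(open("c0.pkl","rb"));T,S=d["top"],d["side"]
np.set_printoptions(precision=4,suppress=True)
for n,a,b in(("tipL",(128.2,211.7),(194,140.5)),("tipR",(163.2,198.8),(220.4,146.5))):
    print(n,plane(T,a,.236),tri(T,a,S,b))
L=plane(T,(107.5,150.8),.237);R=plane(T,(142.5,137.5),.237);tl=plane(T,(128.2,211.7),.236);tr=plane(T,(163.2,198.8),.236)
print("corners",L,R,np.linalg.norm(L-R),"tips gap",np.linalg.norm(tl-tr))
x=(L+R-tl-tr)/2;print("depth",np.linalg.norm(x),"yaw",np.arctan2(x[1],x[0]),"yaw from tips",np.arctan2(*(np.array([1,-1])*(tl-tr)[:2])))
u=x/np.linalg.norm(x);print("seat",(tl+tr)/2+.035*u)
P=[plane(T,p,.075) for p in((364.4,173),(413.6,179),(410,218),(359,212))]
print("rim",*P,[np.linalg.norm(P[i]-P[i-3]) for i in range(4)],"c",sum(P)/4)
a,sa=sleeve(T,(365,225,400,250));b,sb=sleeve(S,(335,305,385,345))
print(a,sa,b,sb,plane(T,a,.075),plane(T,a,.07),tri(T,a,S,b))
E
```

```text
tipL [0.5313 0.2722 0.236 ] (array([0.5325, 0.2721, 0.2337]), np.float64(0.0023623534350329335))
tipR [0.5552 0.2053 0.236 ] (array([0.5567, 0.2053, 0.2323]), np.float64(0.0024850005665364733))
corners [0.6513 0.3141 0.237 ] [0.6768 0.2465 0.237 ] 0.07221325493911648 tips gap 0.07097559660755647
depth 0.12776614304979672 yaw 0.3312906145179253 yaw from tips -2.797774991400137
seat [0.5763 0.2501 0.2363]
rim [ 0.6305 -0.2165  0.075 ] [ 0.6149 -0.3277  0.075 ] [ 0.5262 -0.3149  0.075 ] [ 0.5417 -0.2007  0.075 ] [np.float64(0.11228544193661534), np.float64(0.08957609968196854), np.float64(0.1152224184840589), np.float64(0.09014845169822172)] c [ 0.5783 -0.2649  0.075 ]
[382.0702 236.5439] [10  9 15  6 57] [359.6972 323.3394] [ 16  10  19  18 109] [ 0.4857 -0.2502  0.075 ] [ 0.486  -0.2513  0.07  ] (array([ 0.4859, -0.2511,  0.0704]), np.float64(0.0003134472844526438))
```

Request:
drive_tool --moves '[[[0, 0, 0.184], [0, 0, -0.015], 0.085], [[0, 0, 0.184], [0, 0, -0.015], 0.085], [[0, 0, 0.184], [0, 0, -0.015], 0.085], [[0, 0, 0.184], [0, 0, -0.015], 0.085], [[0, 0, 0.184], [0, 0, -0.015], 0.085]]'

```text
time: 0.78
eef_pos: [0.1641, 0.6545, 0.3232]
tcp_rot: [0.553, 0.833, -0.001, 0.0]
contact_force: [0.5, 0.4, 0.9]
opening: 1.0
finger_force: 0.0
```

Request:
drive_tool --moves '[[[0, 0, 0.184], [0, 0, -0.015], 0.085], [[0, 0, 0.184], [0, 0, -0.015], 0.085], [[0, 0, 0.184], [0, 0, -0.015], 0.085], [[0, 0, 0], [-0.018, 0.051, 0], 0.085], [[0, 0, 0], [-0.018, 0.051, 0], 0.085]]'

```text
time: 1.4
eef_pos: [0.2602, 0.6037, 0.3681]
tcp_rot: [0.756, 0.654, -0.0, 0.0]
contact_force: [0.3, 0.4, -0.7]
opening: 0.994
finger_force: 0.0
```

Request:
drive_tool --moves '[[[0, 0, 0], [-0.018, 0.051, 0], 0.085], [[0, 0, 0], [-0.018, 0.051, 0], 0.085], [[0, 0, 0], [-0.018, 0.051, 0], 0.085], [[0, 0, 0], [-0.018, 0.051, 0], 0.085], [[0, 0, 0], [0, 0, 0], 0.085]]'

```text
time: 2.02
eef_pos: [0.4542, 0.5007, 0.3671]
tcp_rot: [0.759, 0.651, -0.001, 0.0]
contact_force: [-0.6, -0.2, 0.4]
opening: 0.998
finger_force: 0.0
```

Request:
drive_tool --moves '[[[0, 0, 0], [-0.05, 0.029, 0], 0.085], [[0, 0, 0], [-0.05, 0.029, 0], 0.085], [[0, 0, 0], [-0.05, 0.029, 0], 0.085], [[0, 0, 0], [-0.05, 0.029, 0], 0.085], [[0, 0, 0], [-0.05, 0.029, 0], 0.085]]'

```text
time: 2.65
eef_pos: [0.5576, 0.2338, 0.3682]
tcp_rot: [0.757, 0.654, 0.0, -0.0]
contact_force: [1.0, -0.1, -0.2]
opening: 0.995
finger_force: 0.0
```

Request:
drive_tool --moves '[[[0, 0, 0], [-0.05, 0.029, 0], 0.085], [[0, 0, 0], [-0.05, 0.029, 0], 0.085], [[0, 0, 0], [-0.055, -0.0085, 0], 0.085], [[0, 0, 0], [-0.055, -0.0085, 0], 0.085], [[0, 0, 0], [-0.055, -0.0085, 0], 0.085]]'

```text
time: 3.28
eef_pos: [0.5503, -0.0329, 0.3681]
tcp_rot: [0.757, 0.654, 0.0, -0.0]
contact_force: [-0.0, -0.2, 0.0]
opening: 0.995
finger_force: 0.0
```

Request:
drive_tool --moves '[[[0, 0, 0], [-0.055, -0.0085, 0.03], 0.06], [[0, 0, 0], [-0.055, -0.0085, 0.03], 0.05], [[0, 0, 0], [-0.055, -0.0085, 0.03], 0.04], [[0, 0, 0], [-0.055, -0.0085, 0.03], 0.04], [[0, 0, 0], [0, 0, 0.03], 0.04]]'

```text
time: 3.9
eef_pos: [0.4852, -0.2448, 0.2188]
tcp_rot: [0.758, 0.652, -0.0, 0.0]
contact_force: [-0.5, 0.2, 0.1]
opening: 0.466
finger_force: 0.0
```

```bash
python3 - <<'E'
from h import *;from plant import ctrl;import pickle
np.set_printoptions(precision=4,suppress=True)
s=ctrl.get_state();print(s["eef_pos"],s["tcp_rot"],s["opening"])
w=ctrl.read_camera("wrist");cv2.imwrite("pics/w1.png",w["image"][:,:,::-1]);pickle.dump(w,open("w1.pkl","wb"))
p=np.array(w["R"])@[.486,-.2512,.07]+w["t"];print(p[:2]/p[2]*w["fx"]+[w["cx"],w["cy"]])
E
```

```text
[ 0.4852 -0.2448  0.2188] [ 0.7585  0.6517 -0.0001  0.0002] 0.46644694309375556
[281.6174 207.9972]
```

View pics/w1.png

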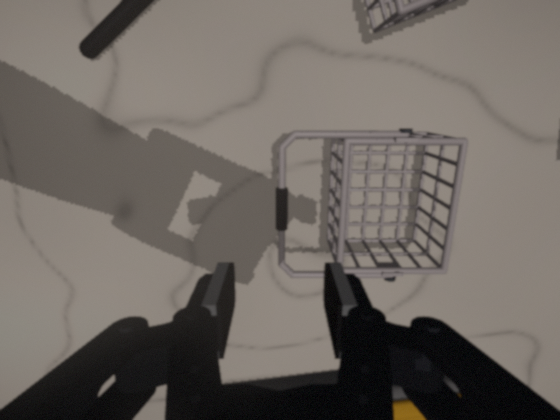

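The sleeve is at (282,208), right where the prediction put it, and the bar lies parallel to the pads. Going down to grip it.

Request:
drive_tool --moves '[[[0, 0, 0], [-0.006, 0.0015, 0.04], 0.04], [[0, 0, 0], [0, 0, 0.04], 0.04], [[0, 0, 0], [0, 0, 0.04], 0.04], [[0, 0, 0], [0, 0, 0.03], 0.04], [[0, 0, 0], [0, 0, 0], 0.04]]'

```text
time: 4.58
eef_pos: [0.4855, -0.2464, 0.0675]
tcp_rot: [0.757, 0.654, -0.0, -0.003]
contact_force: [0.1, 0.1, 0.1]
opening: 0.469
finger_force: 0.0
```

Request:
drive_tool --moves '[[[0, 0, 0], [0, 0, 0], 0.0], [[0, 0, 0], [0, 0, 0], 0.0], [[0, 0, 0], [0, 0, 0], 0.0], [[0, 0, 0], [0, 0, 0], 0.0], [[0, 0, 0], [0, 0, 0], 0.0]]' --grip_force 50

```text
time: 5.2
eef_pos: [0.4877, -0.2492, 0.0717]
tcp_rot: [0.757, 0.653, 0.001, 0.001]
contact_force: [-1.4, 1.7, 5.5]
opening: 0.092
finger_force: 49.1
```

Request:
drive_tool --moves '[[[0, 0, 0], [0, 0.001, -0.015], 0.0], [[0, 0, 0], [0, 0.0035, -0.0145], 0.0], [[0, 0, 0], [0, 0.0055, -0.014], 0.0], [[0, 0, 0], [0, 0.008, -0.0125], 0.0], [[0, 0, 0], [0, 0.0095, -0.0115], 0.0]]'

```text
time: 5.82
eef_pos: [0.5139, -0.253, 0.1383]
tcp_rot: [0.757, 0.653, -0.001, -0.001]
contact_force: [-2.1, -0.6, 1.6]
opening: 0.093
finger_force: 49.2
```

```bash
python3 - <<'E'
from plant import ctrl;import cv2,numpy as np
a=[]
for n in("side","top"):
    c=ctrl.read_camera(n)["image"];a.append(c[230:420,260:520] if n=="side" else c[140:330,300:560])
cv2.imwrite("pics/m1.png",cv2.resize(np.hstack(a),None,fx=1.5,fy=1.5)[:,:,::-1]);s=ctrl.get_state();print(s["eef_pos"],s["contact_force"],s["opening"])
E
```

```text
[ 0.51535096 -0.2533807   0.13967634] [-5.28391557 -0.10919373  5.55702342] 0.0927730557623947
```

View pics/m1.png

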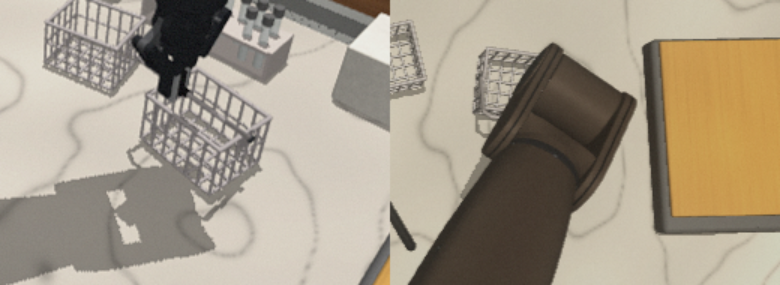

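Half way: the bail is up at about 45 degrees, and the basket at about (205,130) stands flat. Continuing the arc.

Request:
drive_tool --moves '[[[0, 0, 0], [0, 0.0115, -0.0095], 0.0], [[0, 0, 0], [0, 0.0125, -0.008], 0.0], [[0, 0, 0], [0, 0.014, -0.0055], 0.0], [[0, 0, 0], [0, 0.0145, -0.0035], 0.0], [[0, 0, 0], [0, 0.012, -0.001], 0.0]]'

```text
time: 6.55
eef_pos: [0.5799, -0.2633, 0.167]
tcp_rot: [0.757, 0.653, 0.001, 0.003]
contact_force: [-1.4, -1.4, 5.5]
opening: 0.097
finger_force: 49.6
```

Request:
drive_tool --moves '[[[0, 0, 0], [0, 0, 0], 0.0], [[0, 0, 0], [0, 0, 0], 0.0]]'

```text
time: 6.8
eef_pos: [0.5796, -0.2632, 0.1669]
tcp_rot: [0.757, 0.653, 0.001, 0.003]
contact_force: [0.2, -0.8, 6.4]
opening: 0.094
finger_force: 49.8
```

```bash
python3 - <<'E'
from plant import ctrl;import cv2,numpy as np
c=ctrl.read_camera("side")["image"]
cv2.imwrite("pics/m2.png",cv2.resize(c[200:420,260:520],None,fx=2,fy=2)[:,:,::-1]);s=ctrl.get_state();print(s["eef_pos"],s["contact_force"],s["opening"])
E
```

```text
[ 0.57955757 -0.26324637  0.16690701] [ 0.34847527 -0.06984551  7.90240312] 0.09412145822239922
```

View pics/m2.png

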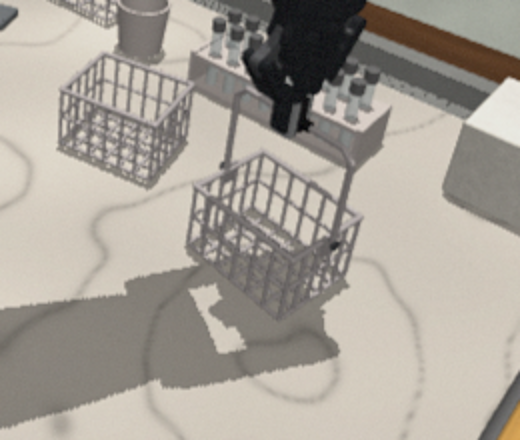

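The bail stands upright over the basket, which is still on the counter. The bar is at about (290,115) and the basket at about (275,240). Lifting now.

Request:
drive_tool --moves '[[[0, 0, 0], [0, 0, -0.01], 0.0], [[0, 0, 0], [0, 0, -0.02], 0.0], [[0, 0, 0], [0, 0, -0.025], 0.0], [[0, 0, 0], [0, 0, -0.025], 0.0], [[0, 0, 0], [0, 0, -0.025], 0.0]]'

```text
time: 7.48
eef_pos: [0.5772, -0.2617, 0.2698]
tcp_rot: [0.757, 0.653, -0.0, -0.001]
contact_force: [0.8, -0.4, -6.1]
opening: 0.095
finger_force: 49.1
```

Request:
drive_tool --moves '[[[0, 0, 0], [0, 0, -0.02], 0.0], [[0, 0, 0], [0, 0, -0.01], 0.0], [[0, 0, 0], [0, 0, 0], 0.0], [[0, 0, 0], [0, 0, 0], 0.0]]'

```text
time: 7.98
eef_pos: [0.5773, -0.2619, 0.2981]
tcp_rot: [0.757, 0.653, -0.0, -0.001]
contact_force: [0.3, 1.3, -6.3]
opening: 0.099
finger_force: 49.1
```

Request:
drive_tool --moves '[[[0, 0, 0], [0.0075, -0.003, 0], 0.0], [[0, 0, 0], [0.015, -0.006, 0], 0.0], [[0, 0, 0], [0.0225, -0.0085, 0], 0.0], [[0, 0, 0], [0.0225, -0.0085, 0], 0.0], [[0, 0, 0], [0.0225, -0.0085, 0], 0.0]]'

```text
time: 8.6
eef_pos: [0.5563, -0.166, 0.2999]
tcp_rot: [0.757, 0.654, 0.0, 0.0]
contact_force: [-0.6, 0.4, -5.3]
opening: 0.092
finger_force: 49.1
```

Request:
drive_tool --moves '[[[0, 0, 0], [0.0225, -0.0085, 0], 0.0], [[0, 0, 0], [0.0225, -0.0085, 0], 0.0], [[0, 0, 0], [0.0225, -0.0085, 0], 0.0], [[0, 0, 0], [0.0225, -0.0085, 0], 0.0], [[0, 0, 0], [0.0225, -0.0085, 0], 0.0]]'

```text
time: 9.22
eef_pos: [0.5308, -0.0491, 0.2998]
tcp_rot: [0.757, 0.653, 0.0, 0.0]
contact_force: [-0.2, 0.2, -6.4]
opening: 0.093
finger_force: 49.1
```

Request:
drive_tool --moves '[[[0, 0, 0], [0.0225, -0.0085, 0], 0.0], [[0, 0, 0], [0.0225, -0.0085, 0], 0.0], [[0, 0, 0], [0.0225, -0.0085, 0], 0.0], [[0, 0, 0], [0.0225, -0.0085, 0], 0.0], [[0, 0, 0], [0.0225, -0.0085, 0], 0.0]]'

```text
time: 9.85
eef_pos: [0.5051, 0.0683, 0.2998]
tcp_rot: [0.757, 0.653, 0.0, 0.0]
contact_force: [-0.6, 0.2, -6.3]
opening: 0.093
finger_force: 49.2
```

Request:
drive_tool --moves '[[[0, 0, 0], [0.0225, -0.0085, 0], 0.0], [[0, 0, 0], [0.0225, -0.0085, 0], 0.0], [[0, 0, 0], [0.0225, -0.0085, 0], 0.0], [[0, 0, 0], [0.015, -0.006, 0], 0.0], [[0, 0, 0], [0.0075, -0.003, 0], 0.0]]'

```text
time: 10.48
eef_pos: [0.4843, 0.1619, 0.2998]
tcp_rot: [0.757, 0.654, -0.0, 0.0]
contact_force: [0.1, -0.0, -5.1]
opening: 0.096
finger_force: 49.1
```

Request:
drive_tool --moves '[[[0, 0, -0.03], [0, 0, 0], 0.0], [[0, 0, -0.06], [0, 0, 0], 0.0], [[0, 0, -0.08], [0, 0, 0], 0.0], [[0, 0, -0.08], [0, 0, 0], 0.0], [[0, 0, -0.08], [0, 0, 0], 0.0]]'

```text
time: 11.1
eef_pos: [0.4851, 0.16, 0.2996]
tcp_rot: [0.639, 0.77, -0.0, 0.0]
contact_force: [-0.6, 0.1, -6.8]
opening: 0.092
finger_force: 49.1
```

Request:
drive_tool --moves '[[[0, 0, -0.08], [0, 0, 0], 0.0], [[0, 0, -0.055], [0, 0, 0], 0.0], [[0, 0, -0.025], [0, 0, 0], 0.0], [[0, 0, 0], [0, 0, 0], 0.0], [[0, 0, 0], [0, 0, 0], 0.0]]'

```text
time: 11.72
eef_pos: [0.4848, 0.1607, 0.2997]
tcp_rot: [0.576, 0.817, -0.0, 0.0]
contact_force: [0.1, 0.4, -6.4]
opening: 0.094
finger_force: 49.1
```

```bash
python3 - <<'E'
from h import *;from plant import ctrl
np.set_printoptions(precision=4,suppress=True)
a=[];f=lambda im,x,y:cv2.resize(im[y:y+195,x:x+130],(400,600))
for n in("side","top"):
    c=ctrl.read_camera(n);a.append(f(c["image"],130,90) if n=="side" else f(c["image"],90,100))
cv2.imwrite("pics/m3.png",np.hstack(a)[:,:,::-1])
s=ctrl.get_state();x,y=s["tcp_rot"][:2];ya=np.arctan2(1-2*x*x,2*x*y);print(s["eef_pos"],s["tcp_rot"],s["contact_force"],s["opening"])
R=cv2.Rodrigues(np.zeros(3))[0]
X=np.array([2*x*x-1,2*x*y]);Y=np.array([2*x*y,1-2*x*x]);print("yangle",np.arctan2(Y[1],Y[0]))
D=np.array([.5763,.2501])-s["eef_pos"][:2];print("to seat tool x,y",D@X,D@Y)
E
```

```text
[0.4848 0.1609 0.2997] [ 0.5762  0.8173 -0.      0.    ] [ 0.8411 -0.5224 -5.9824] 0.09301655988146357
yangle 0.3427048633089542
to seat tool x,y 0.053297172465070736 0.11619957225368258
```

View pics/m3.png

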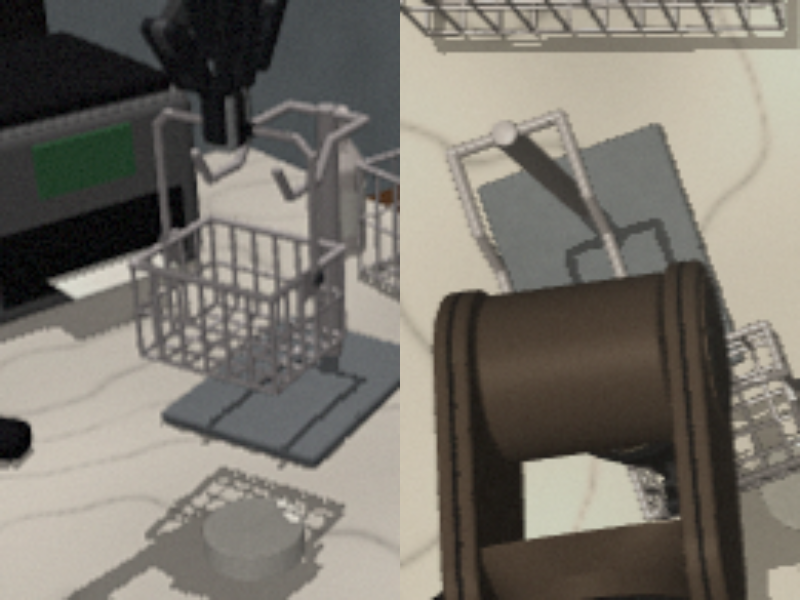

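The basket hangs upright in front of the hook and aligned with it, but about 53 mm off sideways. I'll shift it across, lower a little, then bring it in over the tips.

Request:
drive_tool --moves '[[[0, 0, 0], [0.008, 0, 0.004], 0.0], [[0, 0, 0], [0.0145, 0, 0.01], 0.0], [[0, 0, 0], [0.0145, 0, 0.01], 0.0], [[0, 0, 0], [0.011, 0, 0.006], 0.0], [[0, 0, 0], [0.005, 0, 0.002], 0.0]]'

```text
time: 12.45
eef_pos: [0.4661, 0.2119, 0.2667]
tcp_rot: [0.576, 0.818, -0.001, -0.001]
contact_force: [-0.4, 0.6, -5.8]
opening: 0.089
finger_force: 49.2
```

Request:
drive_tool --moves '[[[0, 0, 0], [0, 0, 0], 0.0], [[0, 0, 0], [0, 0, 0], 0.0], [[0, 0, 0], [0, 0.006, 0], 0.0], [[0, 0, 0], [0, 0.012, 0], 0.0], [[0, 0, 0], [0, 0.014, 0], 0.0]]'

```text
time: 13.08
eef_pos: [0.4981, 0.2218, 0.2678]
tcp_rot: [0.576, 0.817, 0.0, 0.0]
contact_force: [-1.3, -0.5, -5.6]
opening: 0.097
finger_force: 49.1
```

Request:
drive_tool --moves '[[[0, 0, 0], [0, 0.014, 0], 0.0], [[0, 0, 0], [0, 0.014, 0], 0.0], [[0, 0, 0], [0, 0.014, 0], 0.0], [[0, 0, 0], [0, 0.014, 0], 0.0], [[0, 0, 0], [0, 0.014, 0], 0.0]]'

```text
time: 13.7
eef_pos: [0.5638, 0.2455, 0.2676]
tcp_rot: [0.576, 0.817, -0.0, -0.0]
contact_force: [0.7, -0.1, -6.1]
opening: 0.09
finger_force: 49.2
```

Request:
drive_tool --moves '[[[0, 0, 0], [0, 0.009, 0], 0.0], [[0, 0, 0], [0, 0.004, 0], 0.0], [[0, 0, 0], [0, 0, 0], 0.0], [[0, 0, 0], [0, 0, 0], 0.0], [[0, 0, 0], [0, 0, 0], 0.0]]'

```text
time: 14.32
eef_pos: [0.5749, 0.2494, 0.2678]
tcp_rot: [0.576, 0.817, -0.0, -0.0]
contact_force: [-1.6, -0.6, -6.2]
opening: 0.093
finger_force: 49.2
```

```bash
python3 - <<'E'
from h import *;from plant import ctrl
np.set_printoptions(precision=4,suppress=True)
c=ctrl.read_camera("side")["image"];w=ctrl.read_camera("wrist")["image"]
cv2.imwrite("pics/m4.png",np.hstack([cv2.resize(c[90:285,130:260],(400,600)),cv2.resize(w[:,140:420],(400,600))])[:,:,::-1])
s=ctrl.get_state();x,y=s["tcp_rot"][:2];print(s["eef_pos"],s["contact_force"])
X=np.array([2*x*x-1,2*x*y]);Y=np.array([2*x*y,1-2*x*x])
D=np.array([.5763,.2501])-s["eef_pos"][:2];print("to seat tool x,y",D@X,D@Y)
E
```

```text
[0.5749 0.2495 0.2677] [ 0.8951  0.1299 -6.0636]
to seat tool x,y 0.00012453498906680658 0.001531655506257879
```

View pics/m4.png

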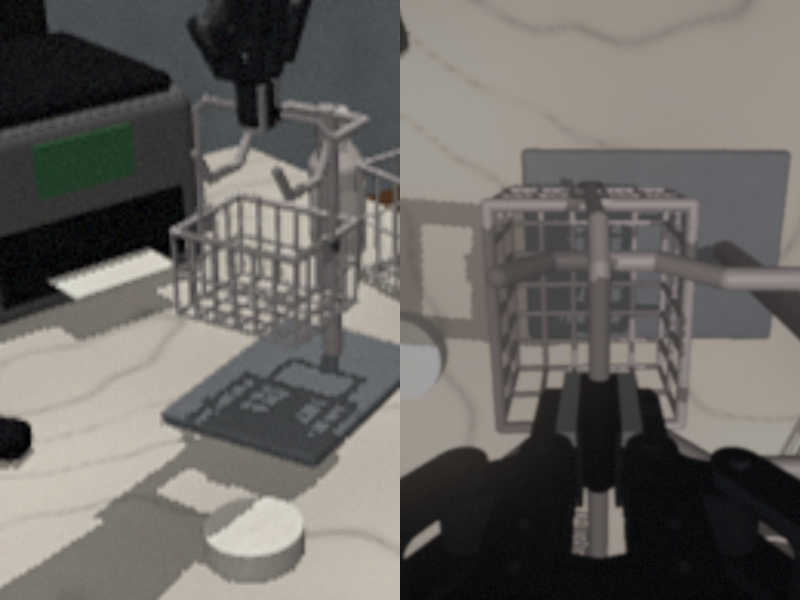

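The bar is over the flats. In the wrist view the prong crosses it at about (600,260), between the sleeve and the bail arm. Lowering.

Request:
drive_tool --moves '[[[0, 0, 0], [0, 0.001, 0.007], 0.0], [[0, 0, 0], [0, 0, 0.011], 0.0], [[0, 0, 0], [0, 0, 0.011], 0.0], [[0, 0, 0], [0, 0, 0.008], 0.0], [[0, 0, 0], [0, 0, 0.004], 0.0]]'

```text
time: 15.05
eef_pos: [0.5758, 0.2498, 0.2255]
tcp_rot: [0.576, 0.817, -0.001, -0.001]
contact_force: [0.4, 0.5, -6.1]
opening: 0.093
finger_force: 49.2
```

Request:
drive_tool --moves '[[[0, 0, 0], [0, 0, 0.003], 0.0], [[0, 0, 0], [0, 0, 0.003], 0.0], [[0, 0, 0], [0, 0, 0], 0.0], [[0, 0, 0], [0, 0, 0], 0.0]]'

```text
time: 15.55
eef_pos: [0.5764, 0.2499, 0.2211]
tcp_rot: [0.576, 0.817, 0.0, 0.0]
contact_force: [1.1, -0.3, -5.3]
opening: 0.095
finger_force: 49.1
```

Request:
drive_tool --moves '[[[0, 0, 0], [0, 0, 0.0015], 0.0], [[0, 0, 0], [0, 0, 0.0015], 0.0], [[0, 0, 0], [0, 0, 0], 0.0], [[0, 0, 0], [0, 0, 0], 0.0]]'

```text
time: 16.05
eef_pos: [0.5765, 0.25, 0.2187]
tcp_rot: [0.576, 0.817, 0.0, 0.0]
contact_force: [-0.6, -1.3, -0.5]
opening: 0.094
finger_force: 49.7
```

Request:
drive_tool --moves '[[[0, 0, 0], [0, 0, 0.001], 0.0], [[0, 0, 0], [0, 0, 0.001], 0.0], [[0, 0, 0], [0, 0, 0], 0.0], [[0, 0, 0], [0, 0, 0], 0.0]]'

```text
time: 16.55
eef_pos: [0.5766, 0.25, 0.2183]
tcp_rot: [0.576, 0.817, 0.001, 0.001]
contact_force: [-4.6, -1.5, 5.6]
opening: 0.096
finger_force: 50.5
```

The load has gone over to the hook, so I'm releasing.

Request:
drive_tool --moves '[[[0, 0, 0], [0, 0, -0.001], 0.012], [[0, 0, 0], [0, 0, 0], 0.018], [[0, 0, 0], [0, 0, 0], 0.025], [[0, 0, 0], [0, 0, 0], 0.032], [[0, 0, 0], [0, 0, 0], 0.032]]'

```text
time: 17.18
eef_pos: [0.5762, 0.2499, 0.2165]
tcp_rot: [0.576, 0.817, -0.0, -0.0]
contact_force: [0.1, 0.4, -0.0]
opening: 0.378
finger_force: 0.0
```

Request:
drive_tool --moves '[[[0, 0, 0], [0, 0, -0.01], 0.032], [[0, 0, 0], [0, 0, -0.02], 0.032], [[0, 0, 0], [0, 0, -0.03], 0.032], [[0, 0, 0], [0, 0, -0.03], 0.032], [[0, 0, 0], [0, 0, -0.03], 0.032]]'

```text
time: 17.8
eef_pos: [0.5764, 0.2499, 0.3399]
tcp_rot: [0.576, 0.817, 0.001, 0.001]
contact_force: [0.8, 0.5, -0.1]
opening: 0.38
finger_force: 0.0
```

Request:
drive_tool --moves '[[[0, 0, 0], [0, 0, -0.02], 0.032], [[0, 0, 0], [0, 0, 0], 0.032], [[0, 0, 0], [0, 0, 0], 0.032], [[0, 0, 0], [0, 0, 0], 0.032], [[0, 0, 0], [0, 0, 0], 0.032]]'

```text
time: 18.42
eef_pos: [0.5759, 0.2498, 0.3553]
tcp_rot: [0.576, 0.817, -0.001, -0.001]
contact_force: [-0.1, -0.2, 0.2]
opening: 0.377
finger_force: 0.0
```

```bash
python3 - <<'E'
from h import *;from plant import ctrl
ims=[]
for i in range(2):
    c=ctrl.read_camera("side")["image"];ims.append(c[60:285,130:280].copy())
    for _ in range(6): ctrl.read_camera("top")
print("frame change",cv2.absdiff(*ims).mean(),ctrl.get_state()["contact_force"])
w=ctrl.read_camera("wrist")["image"]
cv2.imwrite("pics/m5.png",np.hstack([cv2.resize(ims[1],(400,600)),cv2.resize(w[:,140:420],(400,600))])[:,:,::-1])
E
```

```text
frame change 2.557679012345679 [-0.19240266 -0.76381855  0.04014231]
```

View pics/m5.png

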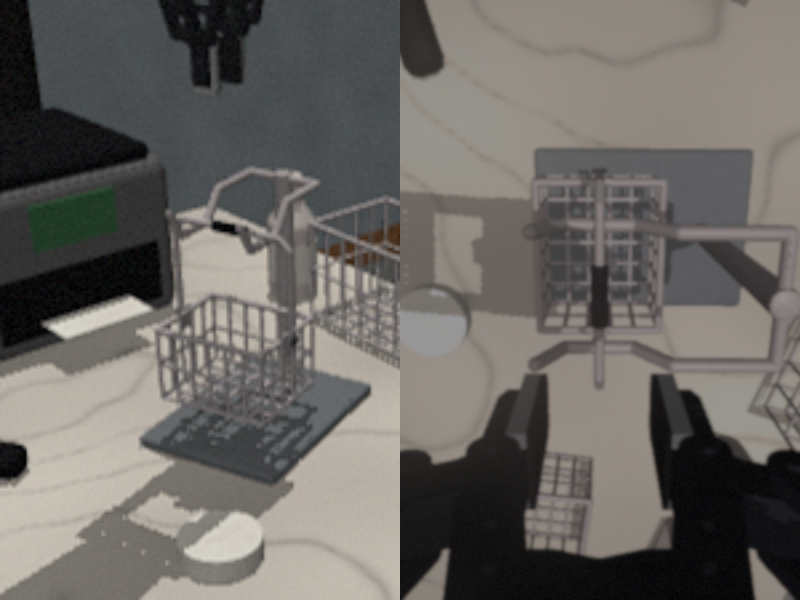

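The bar lies across both prongs, square and centred, with the sleeve at about (600,295) in the wrist view. The basket hangs upright and the gripper is clear.

Request:
drive_tool --moves '[[[0, 0, 0], [0, 0, 0], 0.032], [[0, 0, 0], [0, 0, 0], 0.032], [[0, 0, 0], [0, 0, 0], 0.032], [[0, 0, 0], [0, 0, 0], 0.032], [[0, 0, 0], [0, 0, 0], 0.032]]'

```text
time: 19.8
eef_pos: [0.5761, 0.2499, 0.3567]
tcp_rot: [0.576, 0.817, -0.0, 0.0]
contact_force: [0.4, 0.3, -0.7]
opening: 0.372
finger_force: 0.0
```

```bash
python3 -c "
from plant import ctrl
print(ctrl.sign_off())"
```

```text
the job is handed in; nothing more can be done
None
```

The bail basket hangs by its bail over both prongs of the hook, the gripper is clear, and the plain basket was not touched; the job was handed in at about 20 s, and no verdict came back.

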